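Hang the bar blade on the rail with the S-hook

TASK

Take the S-hook with the wooden grip off the rail and, holding it, hook its lower tip up through the hole in the bar blade that sticks out over the edge of the wooden box, and lift the blade away on the hook. Hang the hook back on the rail with the blade hanging freely from it, at rest; do not drop the blade, and leave the other things where they are.

Things in the scene. Friction and masses are not known exactly. Their poses are not given: they have to be found in the camera images.
- rail: fixed hanging rail: a straight round steel bar of 10 mm diameter between two posts 200 mm apart (bends take the last 12 mm at each end), on a dark base plate 75 x 230 x 12 mm. Origin: centre of the plate's underside on the stand; the bar runs along the rail's y axis, its upper side 230 mm above the origin; x is level and square to the bar
- rail_mid (a point): middle of the bar's upper side (230 mm above the rail's origin)
- s_hook: loose S-hook of 6 mm round steel wire, about 55 g, 140 mm tall with its grip, hanging on the bar at the start. Origin: underside of the crown of the upper bend, resting on the bar's upper side. As it hangs z is up, the S lies in the x-z plane, y is across it, along the bar (start yaw within 0.1 rad of the rail's). Both bends: 16 mm centreline radius, 26 mm free width inside.
- hook_grip (a point): centre of the dark wooden grip block on the S-hook's crown, 24 mm above the hook's origin; block 22 mm along x, 14 mm along y, 36 mm tall (5 to 41 mm above the origin); the crown wire's top is 6 mm above the origin
- hook_mouth (a point): lower end of the S-hook's upper bend, 16 mm in -x and 20 mm below its origin. The stem runs down at +16 mm in x to 31 mm below the origin, then slants to -16 mm in x at 61 mm below. So the bar leaves this downward mouth when the hook has risen 24 mm (20 to 27) and then moves 35 mm or more along its own +x; it enters the reverse way
- hook_tip (a point): uppermost point of the S-hook's lower bend's free tip (this bend opens upwards, tip on +x, stem on -x), 16 mm in +x and 70 mm below the hook's origin; the hook's lowest point is 28 mm lower
- hook_trough (a point): wire centre at the lowest point of the lower bend, 0 mm in x and 95 mm below the hook's origin; a hung blade rests on the wire here
- box: fixed wooden box with a lid, lid 84 x 74 mm, 60 mm high; origin: centre of the underside; x and y along its lid's 84 and 74 mm sides
- bar_blade: loose flat steel bottle opener, about 90 g, 114 x 32 x 4 mm, lying on the box's lid. Its round end (-x) has a hole and sticks out over the lid's edge on the robot's side; the other end (+x) has a square-cornered window. Origin: on the underside, 42 mm in +x of the hole's centre; x runs from hole to window, z up as it lies. Hung, x points down
- blade_hole (a point): centre of the round hole, 16 mm in diameter, half way through the 4 mm thickness, 16 mm from the blade's round end and at the start about 20 to 32 mm out from the lid's edge; nothing is below it down to the stand
- jigger: steel double jigger 41 mm wide, 97 mm tall, bystander; origin: centre of underside
- tumbler: glass tumbler 76 mm wide, 86 mm tall, bystander; origin: centre of underside
- salt_cellar: round wooden salt cellar 70 mm wide, 67 mm tall, bystander; origin: centre of underside
- lime: green lime, 52 x 43 x 42 mm, bystander; origin: centre of underside

How it is judged (in metres and radians):
On the way, in this order (a step that is already met when the one before it is completed fails the run):
1. the S-hook is held off the rail, the bar blade still lying in its place (distance of s_hook from where it was at the start of the episode above 0.06 m and contact force between s_hook and the fingers above 0.5 N and distance of blade_hole from where it was at the start of the episode below 0.03 m), for 0.1 s.
2. the held hook's lower tip stands up through the hole of the blade, away from the rail (contact force between s_hook and the fingers above 0.5 N and distance between s_hook and rail_mid above 0.1 m and z of hook_tip in the frame of blade_hole between 0.003 and 0.032 m and x of hook_tip in the frame of blade_hole between -0.01 and 0.01 m and y of hook_tip in the frame of blade_hole between -0.008 and 0.008 m), for 0.2 s.
At the end, for the whole second after the job is handed in: S-hook hangs on the bar (origin within 8 mm in height, 10 mm across, between the posts, tilt under 0.3 rad); blade hangs from its lower bend (hole centre within 12 mm of the trough, within 0.35 rad of straight down); both released and at rest (under 60 mm/s) (z of s_hook in the frame of rail between 0.222 and 0.238 m and x of s_hook in the frame of rail between -0.01 and 0.01 m and y of s_hook in the frame of rail between -0.095 and 0.095 m and angle between s_hook's own z axis and vertical below 0.3 rad and distance between hook_trough and blade_hole below 0.012 m and angle between bar_blade's own x axis and vertical above 2.79 rad and linear speed of each of bar_blade, s_hook below 0.06 m/s); the robot touches nothing.
It fails at once if the bar blade dropped on the stand (height (world z) of blade_hole below 0.035 m).
It fails at once if the jigger moved by more than 40 mm (distance of jigger from where it was at the start of the episode above 0.04 m).
It fails at once if the tumbler moved by more than 40 mm (distance of tumbler from where it was at the start of the episode above 0.04 m).
It fails at once if the salt cellar moved by more than 40 mm (distance of salt_cellar from where it was at the start of the episode above 0.04 m).
It fails at once if the lime moved by more than 40 mm (distance of lime from where it was at the start of the episode above 0.04 m).
It also fails if it takes over 72 s, if anything falls off the work surface, if the arm or the gripper's body presses on something with over 40 N, if the wrist force passes 120 N, or if a joint passes its speed limit or range.

ROBOT

A 6-joint arm with a two-finger parallel gripper is mounted at the origin on a cart in front of the work surface, level with it; the furniture and walls round the work are solid. World frame = base frame: x ahead of the robot, y to its left, z up, the work surface at z = 0. Lengths are in m, angles in degrees, forces in N, time in s.
With the tool pointing down it reaches from about 0.3 to 0.75 m from the base axis. Payload 8.5 kg.
Tool frame: the origin (TCP) lies on the centre line of the jaws, within the pads' length; the fingertips stand 22 mm ahead of it and the grasp point (between the pads) lies 3 mm ahead of it; z points along the fingers, y is the direction in which the jaws open and shut (so a half turn about z gives the same grasp; the last joint's range is limited). The gripper opens to 85 mm and grips with 20 to 120 N. Pads are 22 mm wide; open, the fingers measure 114 mm over their backs; the gripper's body (76 mm by 85 mm) begins 54 mm behind the grasp point. The pads swing forward as they close: fully open they stand 13 mm farther back than shut.
Start: joints at [61.92, 21.807, 74.336, -0, 83.858, -12.336], TCP at [0.149, 0.529, 0.253] pointing down, gripper open.
Joint ranges: [-178.18, 178.18], [-50.72, 133.34], [12.68, 142.11], [-81.47, 261.47], [9.98, 163.14], [-165.26, 165.26]. Speed limits (degrees/s): [136.94, 136.94, 180, 180, 180, 180].

INTERFACE

Orientations are given as [roll, pitch, yaw] about the fixed x, y, z axes, in that order (R = Rz(yaw) Ry(pitch) Rx(roll)).
In Python, from bench import monitor, viewer, close_job gives the robot as it stands.
- The arm moves only by the tool step_arm, never from a script. Its argument "motion" is one flat list of numbers, 7 for each row, row after row: the turn, a rotation vector about the tool's x, y, z in degrees, then the shift along the tool's x, y, z in m, then the opening, from 0 (shut) to 1 (fully open). In form: [ax, ay, az, x, y, z, fingers, ax, ay, az, x, y, z, fingers, ...]. A call has 1 to 12 rows; each row shifts and turns the commanded pose from where the row before left it, along the tool's axes as they then stand; what a row does not reach is not made up. A row lasts 1/8 s, in which the tool goes at most 62.5 mm and 10.7 degrees, less where a joint would pass 70% of its speed; a pose out of reach is approached as far as the arm can. A call with a gripper value outside its range is refused whole. The fingers move at their own pace and stop on an object; "squeeze" is the grip in N (left out, the last holds). Time passes only in rows, so rows that do not move let the fingers close. It gives the time, the measured TCP pose, the force and the opening at its end, in the units of the state.
- monitor.get_obs(): the state, without advancing time (a new reading comes with each control period).
- viewer.grab_frame(name): name is "scene" or "top"; returns the picture (480x640x3 uint8, blue, green, red); there is no depth.
- viewer.calibration(name): a dict with "mtx" (3x3 intrinsics, pixels), "position" and "attitude" of the camera in the world. Camera axes: x right, y up, looking along -z (the intrinsics and any distortion apply to the point x, -y, -z); pixel columns grow to the right and rows downward; lengths in m; the calibration is good to about 2 mm. A picture is of the moment at which its call begins. calibration takes no time and is no camera call.
- close_job(): hands the job in, once; it reports no verdict.
The state is a dict: "time": time; "q": joint angles; "joint_velocities": joint speeds; "effort": joint torques, N m; "ee_pos": TCP position; "tool_rot": TCP orientation; "contact_force": force on the tool from outside, world axes, zero at the start; "ft_torque": the same for the moment, N m; "gripper_width": finger opening in m.
Only numpy, scipy, OpenCV 4.12 (cv2) and the standard library are available. Lean on these libraries where they do the work, as an engineer would, in place of code of your own. Each camera call takes 0.05 s, during which the arm holds its last target.

## Working session

There is one attempt and no reset: what is moved stays moved. The work goes in short steps, Python scripts to look and compute and a tool call to move; the robot and the scene stay as the last step left them, time stands still between calls to the robot, and variables do not carry over. Pictures are saved under pics/ and viewed, and the job is handed in when it is done.

Besides the shell and the picture viewer there is one more tool, called after "Emit:" by a JSON object that holds its "method" and its "body". step_arm: Moves the arm, as the interface text tells. Its arguments: {"type":"object","properties":{"motion":{"type":"array","items":{"type":"number"}},"squeeze":{"type":"number"}},"required":["motion"]}

```bash
mkdir -p pics; ls; python3 - <<'E'
from bench import monitor, viewer
import cv2
o=monitor.get_obs(); print(o)
for n in("scene","top"):
    c=viewer.calibration(n); print(n,c)
    cv2.imwrite(f"pics/{n}0.png",viewer.grab_frame(n))
E
```

```text
pics
{'time': 0.0, 'q': array([ 6.19208151e+01,  2.18414172e+01,  7.43865888e+01,  1.56217510e-03,
        8.38559898e+01, -1.23372041e+01]), 'joint_velocities': array([-0.02056267,  0.06605055,  0.02936133, -0.12910383, -0.02758348,
        0.04380248]), 'effort': array([ 1.24569553e-03, -4.48451936e+01, -2.31285149e+01, -7.94352377e-05,
        4.76293091e-03, -4.85481530e-05]), 'ee_pos': array([0.14910092, 0.52913187, 0.25269694]), 'tool_rot': array([-1.79918276e+02, -1.94640309e-02,  1.64257837e+02]), 'contact_force': array([ 0.27419278, -0.23528705,  0.20265393]), 'ft_torque': array([ 0.04671665, -0.03856128, -0.02144264]), 'gripper_width': 0.08533956799705161}
scene {'mtx': array([[579.76465961,   0.        , 318.93229655],
       [  0.        , 579.76465961, 238.51934177],
       [  0.        ,   0.        ,   1.        ]]), 'position': array([0.77244803, 0.64995786, 1.18162406]), 'attitude': array([ 35.29103503,   0.49766625, 162.41339902])}
top {'mtx': array([[478.61910251,   0.        , 317.82478595],
       [  0.        , 478.61910251, 232.02174896],
       [  0.        ,   0.        ,   1.        ]]), 'position': array([ 0.3688694 , -0.02061108,  1.36293711]), 'attitude': array([  7.80065973,  -0.85621095, -89.87979036])}
```

View pics/scene0.png

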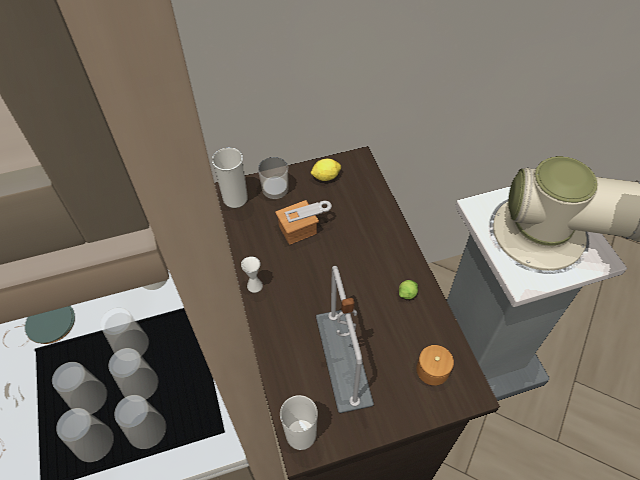

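View pics/top0.png

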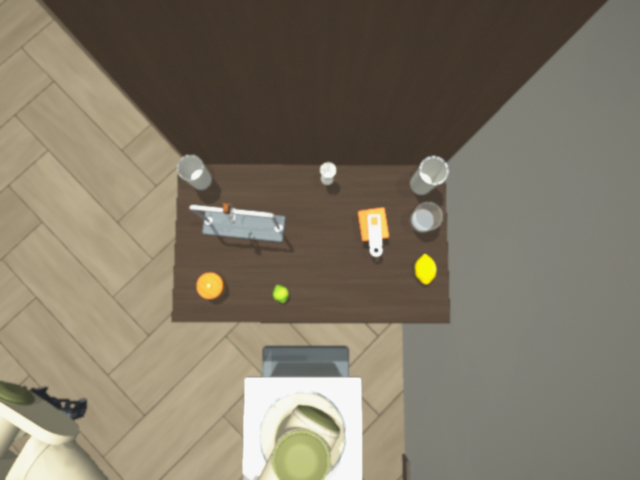

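```bash
cat > h.py <<'E'
import numpy as np, cv2
from scipy.spatial.transform import Rotation as R
from bench import monitor, viewer
def cam(n):
    c=viewer.calibration(n); return c['mtx'],np.array(c['position']),R.from_euler('xyz',c['attitude'],degrees=True).as_matrix()
def ray(n,u,v):
    K,p,A=cam(n); d=np.array([(u-K[0,2])/K[0,0],-(v-K[1,2])/K[1,1],-1.]); d=A@d; return p,d/np.linalg.norm(d)
def plane(n,u,v,z):
    p,d=ray(n,u,v); return p+d*(z-p[2])/d[2]
def tri(a,b):
    p,d=ray('scene',*a); q,e=ray('top',*b)
    s=np.linalg.lstsq(np.c_[d,-e],q-p,rcond=None)[0]
    x=p+d*s[0]; y=q+e*s[1]; return (x+y)/2,np.linalg.norm(x-y)
def proj(n,P):
    K,p,A=cam(n); c=A.T@(np.array(P)-p); return K[0,0]*c[0]/-c[2]+K[0,2], K[1,1]*-c[1]/-c[2]+K[1,2]
E
python3 - <<'E'
from h import *
a=cv2.imread('pics/scene0.png'); b=cv2.imread('pics/top0.png')
def crop(im,x,y,w,h,n):
    cv2.imwrite(f'pics/{n}.png',cv2.resize(im[y:y+h,x:x+w],(w*5,h*5),interpolation=cv2.INTER_CUBIC))
crop(a,300,250,110,110+10,'s_rail'); crop(a,260,180,90,80,'s_box')
crop(b,180,180,120,80,'t_rail'); crop(b,340,190,120,90,'t_box')
E
```

```text
(no output)
```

View pics/s_rail.png

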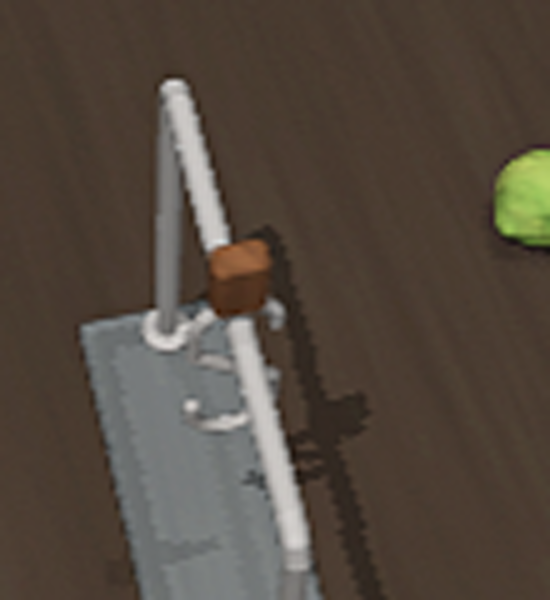

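View pics/s_box.png

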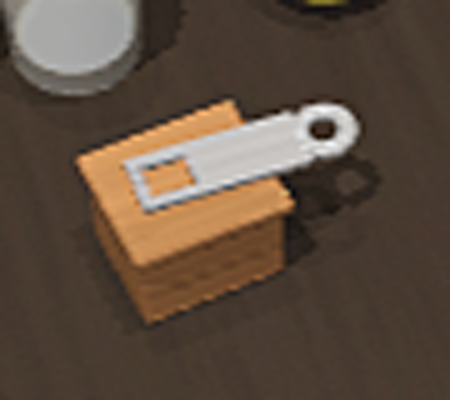

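View pics/t_rail.png

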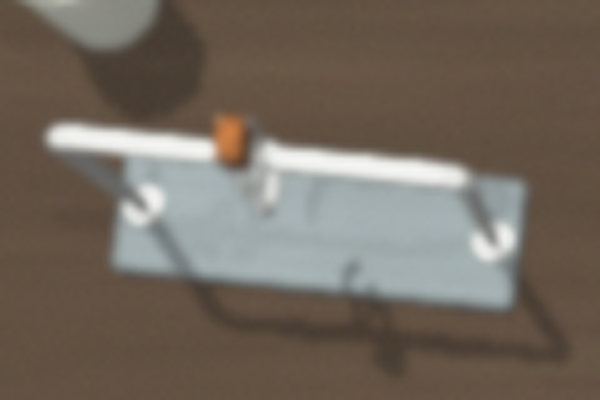

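View pics/t_box.png

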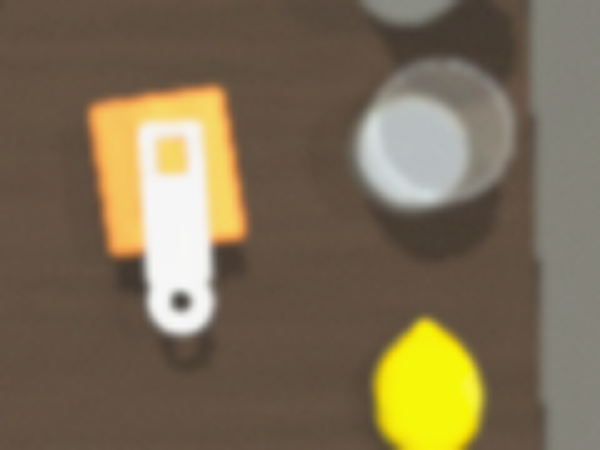

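```bash
python3 - <<'E'
from h import *
a=cv2.imread('pics/scene0.png'); b=cv2.imread('pics/top0.png')
def comp(m,x0,y0,x1,y1):
    mm=np.zeros_like(m); mm[y0:y1,x0:x1]=m[y0:y1,x0:x1]
    n,l,s,c=cv2.connectedComponentsWithStats(mm.astype(np.uint8)); 
    i=1+np.argmax(s[1:,4]); return c[i],s[i],l==i
def org(im,lo=60): 
    h=cv2.cvtColor(im,cv2.COLOR_BGR2HSV); return (h[...,0]<20)&(h[...,1]>140)&(h[...,2]>lo)
ga,sa,_=comp(org(a),330,285,370,320); gb,sb,_=comp(org(b),215,195,240,220)
print('grip',ga,sa,gb,sb,tri(ga,gb)); 
# hole: dark blob inside white, intensity weighted
def hole(im,x0,y0,x1,y1):
    g=cv2.cvtColor(im,cv2.COLOR_BGR2GRAY)[y0:y1,x0:x1].astype(float); print(g.astype(int))
hole(a,318,200,334,214); hole(b,366,242,386,260)
# bar in top: white
def bright(im,t):
    h=cv2.cvtColor(im,cv2.COLOR_BGR2HSV); return (h[...,2]>t)&(h[...,1]<40)
for (n,im,t,box) in (('top',b,215,(185,200,280,222)),('top blade',b,215,(360,205,390,260))):
    c,s,m=comp(bright(im,t),*box); ys,xs=np.nonzero(m); print(n,c,s)
    f=cv2.fitLine(np.c_[xs,ys].astype(np.float32),cv2.DIST_L2,0,.01,.01).ravel(); print(f)
E
```

```text
grip [347.4516129  304.96129032] [342 298  12  15 155] [225.84615385 207.12820513] [223 203   6   9  39] (array([0.57806615, 0.1791255 , 0.25641627]), np.float64(0.000993248486057025))
[[ 57  54  49  43  35  72  91  92  65  37  43  50  52  57  59  58]
 [ 46  41 114 169 205 226 230 221 217 203 145  67  46  53  57  60]
 [ 96 103 189 217 213 207 226 222 208 208 222 183  67  48  55  58]
 [192 193 213 229 208 171 154 154 178 198 205 213 165  38  52  59]
 [199 198 210 190 115  66  68  62  77 180 207 207 180 103  48  56]
 [196 204 209 155  43  49  53  49  36 124 187 206 195 136  46  55]
 [205 218 222 164  32  49  54  48  33 156 198 205 197 137  46  57]
 [196 212 219 197 124  31  35  28 101 196 220 215 172  80  51  57]
 [193 193 194 208 215 205 187 222 232 211 207 201 144  51  56  58]
 [197 197 222 218 200 204 205 213 220 216 189 127  62  54  58  59]
 [199 199 199 189 182 212 221 204 179 170 131  60  56  62  61  59]
 [200 203 208 217 172  93 110 109  90  74  49  32  36  54  65  61]
 [215 194 172 142  79  53  53  55  44  34  35  39  40  40  41  39]
 [136  89  87  70  40  50  48  38  40  40  4
[... 1082 characters left out ...]
245 245 244 243 237 211 153 105  85
   83  83]
 [ 80  81  80  82  94 127 175 215 230 236 238 235 226 201 153 110  87  84
   85  85]
 [ 79  80  80  80  81  92 115 145 167 182 188 182 162 131 100  80  79  83
   85  85]
 [ 80  80  80  81  80  77  79  87 101 113 119 116 104  86  72  69  75  80
   84  85]
 [ 81  80  82  82  80  75  70  67  72  81  87  87  83  75  67  65  71  78
   84  83]
 [ 81  82  83  83  80  76  70  65  69  77  80  82  79  72  65  65  69  77
   82  83]]
top [251.88549618 212.86259542] [233 210  39   7 131]
[9.9406201e-01 1.0881529e-01 2.5188550e+02 2.1286259e+02]
top blade [374.7369727 235.3101737] [368 215  14  41 403]
[6.1274104e-02 9.9812096e-01 3.7473697e+02 2.3531018e+02]
```

```bash
python3 - <<'E'
from h import *
a=cv2.imread('pics/scene0.png'); b=cv2.imread('pics/top0.png')
K=lambda im:cv2.cvtColor(im,cv2.COLOR_BGR2GRAY).astype(float)
gb=K(b); ga=K(a)
# top bar: per column centroid
P=[]
for u in list(range(193,218))+list(range(240,272)):
    v=np.arange(198,226); w=np.clip(gb[198:226,u]-190,0,None)
    k=np.argmax(w); w[np.abs(np.arange(28)-k)>4]=0
    P.append(plane('top',u,(v*w).sum()/w.sum(),0.225))
P=np.array(P); c=np.polyfit(P[:,1],P[:,0],1); print('rail x=',c,'res',np.std(P[:,0]-np.polyval(c,P[:,1])),P[0],P[-1])
print('rail yaw deg',np.degrees(np.arctan(-c[0])))
# scene bar: per row
Q=[]
for v in list(range(275,297))+list(range(318,355)):
    u0=int(335+ (v-267)*(358-335)/(357-267)); u=np.arange(u0-7,u0+9); w=np.clip(ga[v,u]-130,0,None)
    if w.sum()>0: Q.append(plane('scene',(u*w).sum()/w.sum(),v,0.225))
Q=np.array(Q); c2=np.polyfit(Q[:,1],Q[:,0],1); r=Q[:,0]-np.polyval(c2,Q[:,1]); print('scene rail',c2,r.std(),np.degrees(np.arctan(-c2[0])))
for y in(.1,.18,.25): print(y,np.polyval(c,y),np.polyval(c2,y))
# hole
def hole(g,x0,y0,x1,y1,t):
    s=g[y0:y1,x0:x1]; w=np.clip(t-s,0,None); yy,xx=np.mgrid[y0:y1,x0:x1]; return (xx*w).sum()/w.sum(),(yy*w).sum()/w.sum()
ha=hole(ga,321,203,328,208,150); hb=hole(gb,372,246,380,253,200)
print(ha,hb,tri(ha,hb),plane('scene',*ha,.062),plane('top',*hb,.062))
# blade axis from white mask edges
for n,g,x0,y0,x1,y1,t in(('top',gb,362,205,388,262,190),):
    L=[]
    for v in range(216,238):
        w=np.clip(g[v,362:388]-170,0,None); u=np.arange(362,388)
        idx=np.nonzero(g[v,362:388]>190)[0]; L.append(plane(n,362+(idx[0]+idx[-1])/2,v,.064))
    L=np.array(L); d=np.polyfit(L[:,0],L[:,1],1); print('blade yaw',np.degrees(np.arctan(d[0])),'y at hole', np.polyval(d,.4))
    print(L[0],L[-1])
# grip top/lim centre/jigger/tumbler/salt bounds
for nm,u,v,z in(('jig',328,170,.097),('tumbler',427,217,.086),('salt',209,286,.067),('lime',281,294,.04),('boxc',373,224,.06),('tallglass',432,168,.15),('glassL',190,170,.1),('postL',210,220,.012),('postR',278,229,.012),('barL',190,207,.225),('barR',273,215,.225),('tableTop',310,165,0)): print(nm,plane('top',u,v,z).round(3))
# grip projections
print(proj('top',[.578,.18,.23+.041]),proj('scene',[.578,.18,.271]))
E
```

```text
rail x= [0.10085989 0.55840103] res 0.00021284310781759317 [0.58505417 0.26344603 0.225     ] [0.56577359 0.07557254 0.225     ]
rail yaw deg -5.759369125995998
scene rail [0.10234889 0.55964929] 0.0010917241194118039 -5.843810876956983
0.1 0.5684870206577572 0.569884174355428
0.18 0.5765558116994577 0.5780720855096346
0.25 0.5836160038609457 0.5852365077695653
(np.float64(324.1174586225307), np.float64(205.55205552589427)) (np.float64(375.68027210884355), np.float64(249.8114674441205)) (array([ 0.49943164, -0.19838701,  0.06265172]), np.float64(0.0018082327267805298)) [ 0.50002233 -0.19941684  0.062     ] [ 0.49870042 -0.19802567  0.062     ]
blade yaw 3.34574767561437 y at hole -0.20306686539301233
[ 0.59209246 -0.19169157  0.064     ] [ 0.53372846 -0.18952654  0.064     ]
jig [ 0.713 -0.066  0.097]
tumbler [ 0.586 -0.336  0.086]
salt [0.399 0.252 0.067]
lime [0.378 0.06  0.04 ]
boxc [ 0.57  -0.192  0.06 ]
tallglass [ 0.705 -0.337  0.15 ]
glassL [0.71  0.306 0.1  ]
postL [0.587 0.267 0.012]
postR [0.562 0.073 0.012]
barL [0.584 0.271 0.225]
barR [0.566 0.071 0.225]
tableTop [ 0.754 -0.017  0.   ]
(np.float64(224.25006538698312), np.float64(206.15865777296946)) (np.float64(347.6328984362639), np.float64(301.3479390781563))
```

```bash
cat >> h.py <<'E'
def st():
    o=monitor.get_obs(); return o
def go(p,yaw=None,rp=(180,0)):
    """print turn (tool) then shift in tool axes after turn"""
    o=st(); A=R.from_euler('xyz',o['tool_rot'],degrees=True)
    B=R.from_euler('xyz',[rp[0],rp[1],yaw],degrees=True) if yaw is not None else A
    print('t',o['time'],'pos',np.round(o['ee_pos'],4),'rpy',np.round(o['tool_rot'],2),'F',np.round(o['contact_force'],1),'w',round(o['gripper_width'],4))
    print(' turn',np.round((A.inv()*B).as_rotvec(degrees=True),2),'shift',np.round(B.inv().apply(np.array(p)-o['ee_pos']),4))
E
python3 - <<'E'
from h import *
for p in [(374.3,221),(374.2,215.),(375.68,249.8)]: print(plane('top',*p,.064))
# scene: window centre & hole
for p in [(260+168/5,180+177/5),(324.1,205.55)]: print(plane('scene',*p,.064))
go([.577,.18,.34],174.2)
E
```

```text
[ 0.57814975 -0.19508781  0.064     ]
[ 0.5949046  -0.19504518  0.064     ]
[ 0.49853227 -0.19775263  0.064     ]
[ 0.5804735  -0.19171838  0.064     ]
[ 0.50054785 -0.197919    0.064     ]
t 0.1 pos [0.1491 0.5292 0.2528] rpy [-1.7993e+02 -1.0000e-02  1.6426e+02] F [-0.2 -0.4 -0.3] w 0.0852
 turn [-0.07 -0.02 -9.94] shift [-0.4609 -0.3041 -0.0872]
```

Emit:
{"method": "step_arm", "body": {"motion": [0, 0, -9.94, 0, 0, -0.044, 1, 0, 0, 0, 0, 0, -0.0432, 1, 0, 0, 0, -0.0461, -0.0304, 0, 1, 0, 0, 0, -0.0461, -0.0304, 0, 1, 0, 0, 0, -0.0461, -0.0304, 0, 1, 0, 0, 0, -0.0461, -0.0304, 0, 1, 0, 0, 0, -0.0461, -0.0304, 0, 1, 0, 0, 0, -0.0461, -0.0304, 0, 1, 0, 0, 0, -0.0461, -0.0304, 0, 1, 0, 0, 0, -0.0461, -0.0304, 0, 1, 0, 0, 0, -0.0461, -0.0304, 0, 1, 0, 0, 0, -0.0461, -0.0304, 0, 1], "squeeze": 50}}

```text
time: 1.6
ee_pos: [0.5783, 0.1789, 0.3401]
tool_rot: [-180.0, -0.0, 174.2]
contact_force: [0.2, 1.3, 0.5]
gripper_width: 0.0851
```

```bash
python3 - <<'E'
from h import *
go([.577,.18,.261],174.2)
a=viewer.grab_frame('scene'); cv2.imwrite('pics/s1.png',a); cv2.imwrite('pics/s1c.png',cv2.resize(a[170:370,260:420],None,fx=4,fy=3,interpolation=cv2.INTER_CUBIC))
E
```

```text
t 1.6 pos [0.5783 0.1789 0.3401] rpy [-1.8000e+02 -5.0000e-02  1.7419e+02] F [0.2 1.3 0.5] w 0.0851
 turn [-0.   -0.05 -0.01] shift [0.0014 0.001  0.0791]
```

View pics/s1.png

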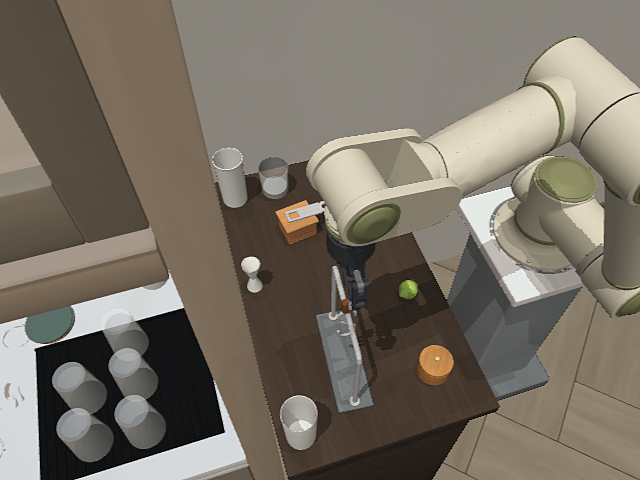

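Emit:
{"method": "step_arm", "body": {"motion": [0, 0, 0, 0.001, 0, 0.03, 1, 0, 0, 0, 0, 0, 0.025, 1, 0, 0, 0, 0, 0, 0.015, 1, 0, 0, 0, 0, 0, 0.009, 1, 0, 0, 0, 0, 0, 0, 1, 0, 0, 0, 0, 0, 0, 1]}}

```text
time: 2.4
ee_pos: [0.5764, 0.1805, 0.2624]
tool_rot: [180.0, 0.1, 174.2]
contact_force: [-0.8, -0.7, 0.8]
gripper_width: 0.0853
```

```bash
python3 - <<'E'
from h import *
go([.577,.18,.261],174.2)
a=viewer.grab_frame('scene'); cv2.imwrite('pics/s2c.png',cv2.resize(a[230:380,300:420],None,fx=4,fy=4,interpolation=cv2.INTER_CUBIC))
E
```

```text
t 2.4 pos [0.5764 0.1805 0.2624] rpy [1.7998e+02 8.0000e-02 1.7420e+02] F [-0.8 -0.7  0.8] w 0.0853
 turn [ 0.02  0.08 -0.  ] shift [-0.0007 -0.0004  0.0014]
```

View pics/s2c.png

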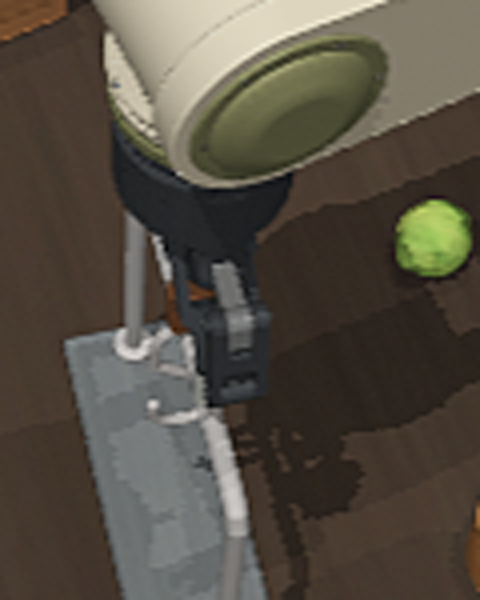

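Emit:
{"method": "step_arm", "body": {"motion": [0, 0, 0, 0, 0, 0, 0.5, 0, 0, 0, 0, 0, 0, 0.3, 0, 0, 0, 0, 0, 0, 0, 0, 0, 0, 0, 0, 0, 0, 0, 0, 0, 0, 0, 0, 0, 0, 0, 0, 0, 0, 0, 0, 0, 0, 0, 0, 0, 0, 0], "squeeze": 60}}

```text
time: 3.32
ee_pos: [0.5762, 0.1804, 0.2616]
tool_rot: [-180.0, 0.0, 174.2]
contact_force: [-0.1, -0.8, 1.6]
gripper_width: 0.013
```

```bash
python3 - <<'E'
from h import *
go([.577,.18,.285],174.2)
a=viewer.grab_frame('scene'); cv2.imwrite('pics/s3c.png',cv2.resize(a[230:380,300:420],None,fx=4,fy=4,interpolation=cv2.INTER_CUBIC))
E
```

```text
t 3.325 pos [0.5762 0.1804 0.2616] rpy [-1.8000e+02  1.0000e-02  1.7419e+02] F [-0.1 -0.8  1.6] w 0.013
 turn [-0.    0.01 -0.01] shift [-0.0009 -0.0003 -0.0234]
```

View pics/s3c.png

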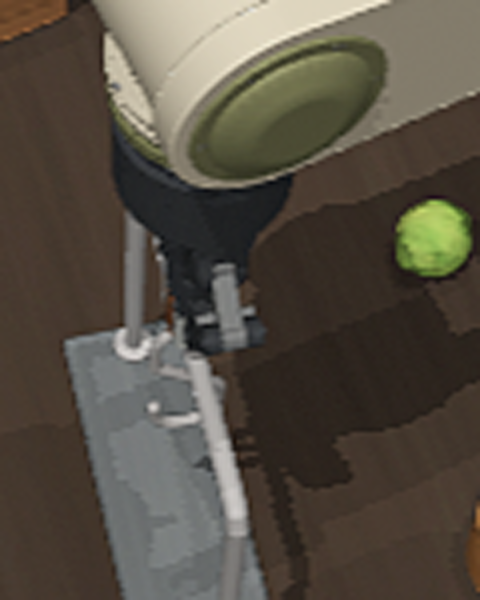

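Emit:
{"method": "step_arm", "body": {"motion": [0, 0, 0, 0, 0, -0.008, 0, 0, 0, 0, 0, 0, -0.008, 0, 0, 0, 0, 0, 0, -0.008, 0, 0, 0, 0, 0, 0, 0, 0, 0, 0, 0, 0, 0, 0, 0]}}

```text
time: 4.0
ee_pos: [0.576, 0.1804, 0.2853]
tool_rot: [-180.0, -0.0, 174.2]
contact_force: [-0.1, 0.7, -0.2]
gripper_width: 0.0131
```

```bash
python3 - <<'E'
from h import *
go([.577,.18,.285],174.2)
a=viewer.grab_frame('scene'); cv2.imwrite('pics/s4c.png',cv2.resize(a[230:380,300:420],None,fx=4,fy=4,interpolation=cv2.INTER_CUBIC))
E
```

```text
t 4.0 pos [0.576  0.1804 0.2853] rpy [-1.800e+02 -2.000e-02  1.742e+02] F [-0.1  0.7 -0.2] w 0.0131
 turn [-0.   -0.02 -0.  ] shift [-0.001  -0.0003  0.0003]
```

View pics/s4c.png

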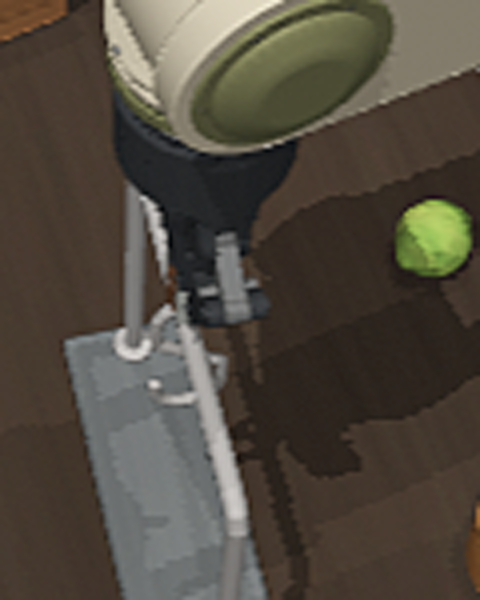

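Emit:
{"method": "step_arm", "body": {"motion": [0, 0, 0, -0.008, 0, 0, 0, 0, 0, 0, -0.01, 0, 0, 0, 0, 0, 0, -0.012, 0, 0, 0, 0, 0, 0, -0.014, 0, 0, 0, 0, 0, 0, -0.01, 0, 0, 0, 0, 0, 0, 0, 0, 0, 0]}}

```text
time: 4.8
ee_pos: [0.6305, 0.1747, 0.2849]
tool_rot: [-180.0, -0.0, 174.2]
contact_force: [-1.0, -0.1, -1.4]
gripper_width: 0.0131
```

```bash
python3 - <<'E'
from h import *
go([.577,.18,.285],174.2)
a=viewer.grab_frame('scene'); cv2.imwrite('pics/s5c.png',cv2.resize(a[230:380,300:420],None,fx=4,fy=4,interpolation=cv2.INTER_CUBIC))
a=viewer.grab_frame('top'); cv2.imwrite('pics/t5c.png',cv2.resize(a[150:270,170:320],None,fx=4,fy=4,interpolation=cv2.INTER_CUBIC))
E
```

```text
t 4.8 pos [0.6305 0.1747 0.2849] rpy [-1.7999e+02 -4.0000e-02  1.7417e+02] F [-1.  -0.1 -1.4] w 0.0131
 turn [-0.01 -0.04 -0.03] shift [ 0.0537 -0.0001 -0.0001]
```

View pics/s5c.png

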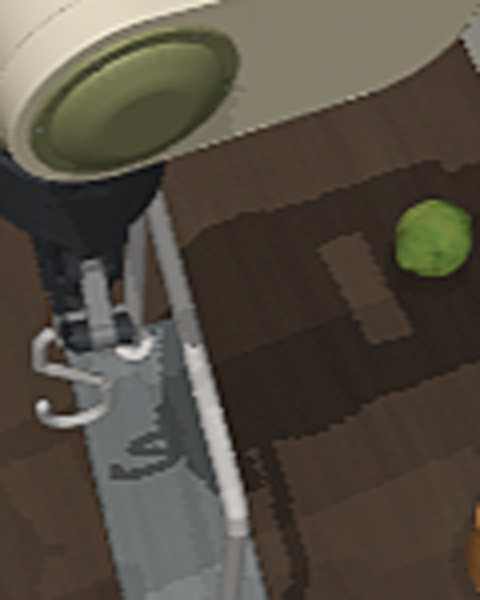

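View pics/t5c.png

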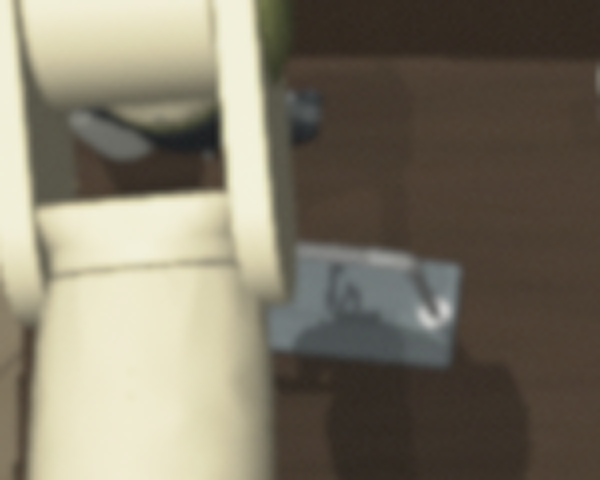

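```bash
cat >> h.py <<'E'
def hookpts(dx=0.0007,dz=-.0316):
    o=st(); A=R.from_euler('xyz',o['tool_rot'],degrees=True); H=A*R.from_euler('y',180,degrees=True) # hook x=-tool x, y=tool y, z=-tool z
    org=np.array(o['ee_pos'])+H.apply([dx,0,dz]); 
    f=lambda v: org+H.apply(v)
    return dict(o=f([0,0,0]),tip=f([.016,0,-.070]),tipc=f([.016,0,-.073]),low=f([0,0,-.095]),elb=f([-.016,0,-.061]),stem=f([.016,0,-.031]),stem0=f([.016,0,0-.013]))
E
python3 - <<'E'
from h import *
for k,v in hookpts().items():
    u=np.array(proj('scene',v)); print(k,v.round(4),u.round(1),'crop',((u-[300,230])*4).round())
E
```

```text
o [0.6304 0.1749 0.2538] [318.9 311.5] crop [ 76. 326.]
tip [0.6463 0.1733 0.1838] [311.  330.6] crop [ 44. 402.]
tipc [0.6463 0.1733 0.1808] [311.  331.3] crop [ 44. 405.]
low [0.6304 0.1749 0.1588] [319.3 334.8] crop [ 77. 419.]
elb [0.6145 0.1765 0.1928] [327.5 325.3] crop [110. 381.]
stem [0.6463 0.1733 0.2228] [310.5 321.1] crop [ 42. 364.]
stem0 [0.6463 0.1733 0.2408] [310.3 316.5] crop [ 41. 346.]
```

```bash
python3 - <<'E'
from h import *
go([.632,-.01,.285],183)
B=R.from_euler('xyz',[180,0,183],degrees=True)
u=np.array([np.cos(np.radians(3)),np.sin(np.radians(3)),0])
P=np.array([.4995,-.198,.285])-u*(.051+.0007); print(P,B.inv().apply(P-[.632,-.01,.285]))
E
```

```text
t 4.9 pos [0.6297 0.175  0.2854] rpy [-1.800e+02 -2.000e-02  1.742e+02] F [ 0.4  0.4 -0.6] w 0.0132
 turn [-0.   -0.02 -8.8 ] shift [ 0.0074 -0.1848  0.0004]
[ 0.44787085 -0.20070577  0.285     ] [ 1.93857573e-01 -1.80807838e-01 -2.21425740e-17]
```

Emit:
{"method": "step_arm", "body": {"motion": [0, 0, -8.8, 0, 0, 0, 0, 0, 0, 0, 0.002, -0.046, 0, 0, 0, 0, 0, 0.002, -0.046, 0, 0, 0, 0, 0, 0.002, -0.046, 0, 0, 0, 0, 0, 0.002, -0.046, 0, 0, 0, 0, 0, 0.039, -0.036, 0, 0, 0, 0, 0, 0.039, -0.036, 0, 0, 0, 0, 0, 0.039, -0.036, 0, 0, 0, 0, 0, 0.039, -0.036, 0, 0, 0, 0, 0, 0.038, -0.037, 0, 0, 0, 0, 0, 0, 0, 0, 0]}}

```text
time: 6.28
ee_pos: [0.4453, -0.2018, 0.2861]
tool_rot: [-180.0, 0.0, -177.2]
contact_force: [0.0, 0.3, -0.4]
gripper_width: 0.013
```

```bash
python3 - <<'E'
from h import *
go([.4479,-.2007,.1516],183)
a=viewer.grab_frame('scene'); cv2.imwrite('pics/s6c.png',cv2.resize(a[150:300,240:400],None,fx=4,fy=4,interpolation=cv2.INTER_CUBIC))
for k,v in hookpts().items():
    u=np.array(proj('scene',v)); print(k,v.round(4),u.round(1),'crop',((u-[240,150])*4).round())
E
```

```text
t 6.275 pos [ 0.4453 -0.2018  0.2861] rpy [-1.7995e+02  2.0000e-02 -1.7725e+02] F [ 0.   0.3 -0.4] w 0.013
 turn [-0.05  0.02 -0.25] shift [-0.0027  0.001   0.1345]
o [ 0.447  -0.2007  0.2544] [346.6 145. ] crop [427. -20.]
tip [ 0.4631 -0.1999  0.1844] [339.2 168.3] crop [397.  73.]
tipc [ 0.4631 -0.1999  0.1814] [339.2 169.2] crop [397.  77.]
low [ 0.4471 -0.2007  0.1594] [345.4 173.7] crop [421.  95.]
elb [ 0.4311 -0.2015  0.1934] [352.3 162. ] crop [449.  48.]
stem [ 0.463  -0.1999  0.2234] [339.6 156.6] crop [398.  26.]
stem0 [ 0.463  -0.1999  0.2414] [339.8 151. ] crop [399.   4.]
```

View pics/s6c.png

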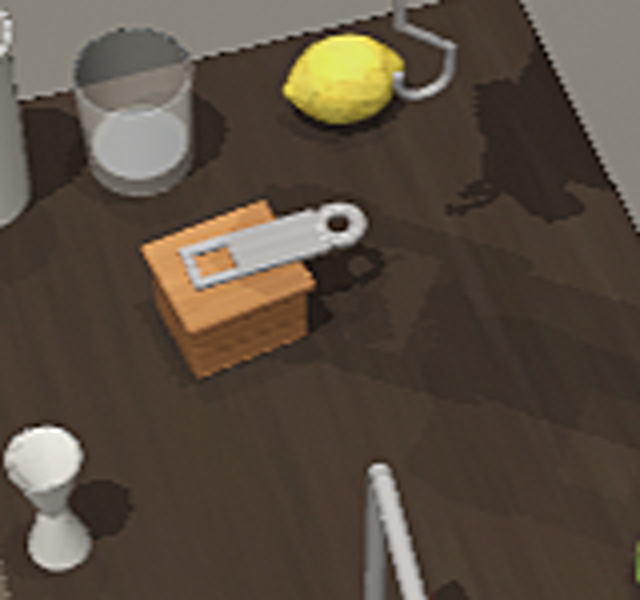

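Emit:
{"method": "step_arm", "body": {"motion": [0, 0, 0, 0, 0, 0.03, 0, 0, 0, 0, 0, 0, 0.035, 0, 0, 0, 0, 0, 0, 0.035, 0, 0, 0, 0, 0, 0, 0.022, 0, 0, 0, 0, 0, 0, 0.012, 0, 0, 0, 0, 0, 0, 0, 0, 0, 0, 0, 0, 0, 0, 0]}}

```text
time: 7.2
ee_pos: [0.4477, -0.2002, 0.1524]
tool_rot: [-179.9, 0.1, -177.0]
contact_force: [-0.2, -0.1, -1.1]
gripper_width: 0.0134
```

```bash
python3 - <<'E'
from h import *
go([.4479,-.2007,.1516],183)
a=viewer.grab_frame('scene'); cv2.imwrite('pics/s7c.png',cv2.resize(a[150:260,260:380],None,fx=6,fy=6,interpolation=cv2.INTER_CUBIC))
for k,v in hookpts().items():
    u=np.array(proj('scene',v)); print(k,v.round(4),u.round(1),'crop',((u-[260,150])*6).round())
E
```

```text
t 7.2 pos [ 0.4477 -0.2002  0.1524] rpy [-1.7994e+02  8.0000e-02 -1.7698e+02] F [-0.2 -0.1 -1.1] w 0.0134
 turn [-0.06  0.08  0.02] shift [-0.0001 -0.0005  0.0008]
o [ 0.4484 -0.2003  0.1208] [344.5 184.8] crop [507. 209.]
tip [ 0.4645 -0.1995  0.0508] [337.7 204.9] crop [466. 329.]
tipc [ 0.4645 -0.1995  0.0478] [337.7 205.6] crop [466. 334.]
low [ 0.4486 -0.2004  0.0258] [343.4 209.3] crop [500. 356.]
elb [ 0.4325 -0.2012  0.0598] [349.7 199. ] crop [538. 294.]
stem [ 0.4644 -0.1995  0.0898] [338.  194.9] crop [468. 269.]
stem0 [ 0.4644 -0.1994  0.1078] [338.1 190.1] crop [469. 241.]
```

View pics/s7c.png

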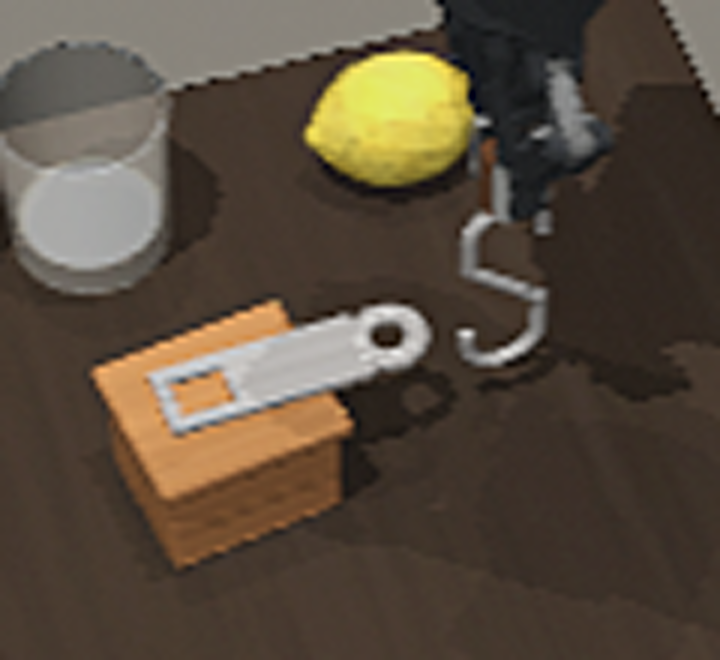

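Emit:
{"method": "step_arm", "body": {"motion": [0, 0, 0, -0.007, 0, 0, 0, 0, 0, 0, -0.007, 0, 0, 0, 0, 0, 0, -0.007, 0, 0, 0, 0, 0, 0, -0.007, 0, 0, 0, 0, 0, 0, -0.007, 0, 0, 0, 0, 0, 0, 0, 0, 0, 0, 0, 0, 0, 0, 0, 0, 0]}}

```text
time: 8.12
ee_pos: [0.482, -0.1983, 0.1515]
tool_rot: [180.0, -0.0, -177.0]
contact_force: [0.1, 0.3, -0.7]
gripper_width: 0.0129
```

```bash
python3 - <<'E'
from h import *
go([.4479,-.2007,.1516],183)
a=viewer.grab_frame('scene'); cv2.imwrite('pics/s8c.png',cv2.resize(a[170:250,270:360],None,fx=8,fy=7,interpolation=cv2.INTER_CUBIC))
for k,v in hookpts().items():
    u=np.array(proj('scene',v)); print(k,v.round(4),u.round(1),'crop',((u-[270,170])*[8,7]).round())
a=viewer.grab_frame('top'); cv2.imwrite('pics/t8c.png',cv2.resize(a[190:280,340:450],None,fx=6,fy=6,interpolation=cv2.INTER_CUBIC))
E
```

```text
t 8.125 pos [ 0.482  -0.1983  0.1515] rpy [ 1.7999e+02 -2.0000e-02 -1.7700e+02] F [ 0.1  0.3 -0.7] w 0.0129
 turn [ 0.01 -0.02 -0.  ] shift [ 0.0342 -0.0006 -0.0001]
o [ 0.4827 -0.1982  0.1199] [331.2 189. ] crop [489. 133.]
tip [ 0.4986 -0.1974  0.0499] [324.9 209.1] crop [439. 273.]
tipc [ 0.4986 -0.1974  0.0469] [324.9 209.8] crop [439. 279.]
low [ 0.4826 -0.1982  0.0249] [330.8 213.4] crop [487. 304.]
elb [ 0.4667 -0.1991  0.0589] [337.  203.2] crop [536. 232.]
stem [ 0.4986 -0.1974  0.0889] [324.9 199.1] crop [439. 204.]
stem0 [ 0.4986 -0.1974  0.1069] [324.9 194.4] crop [439. 171.]
```

View pics/s8c.png

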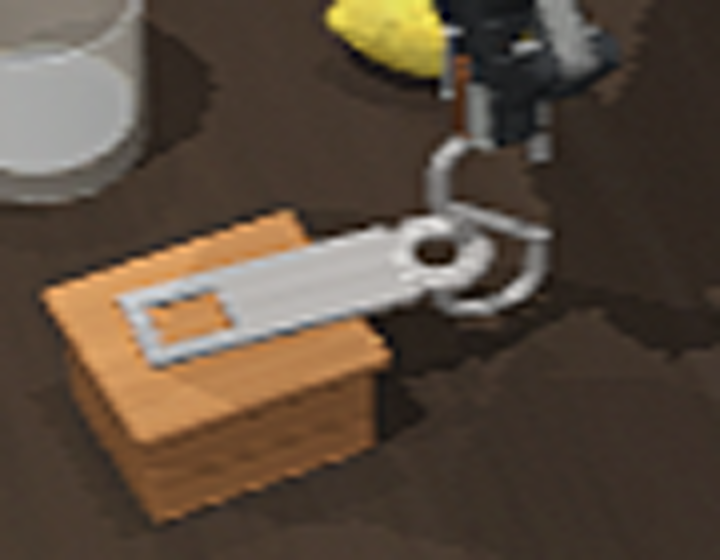

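View pics/t8c.png

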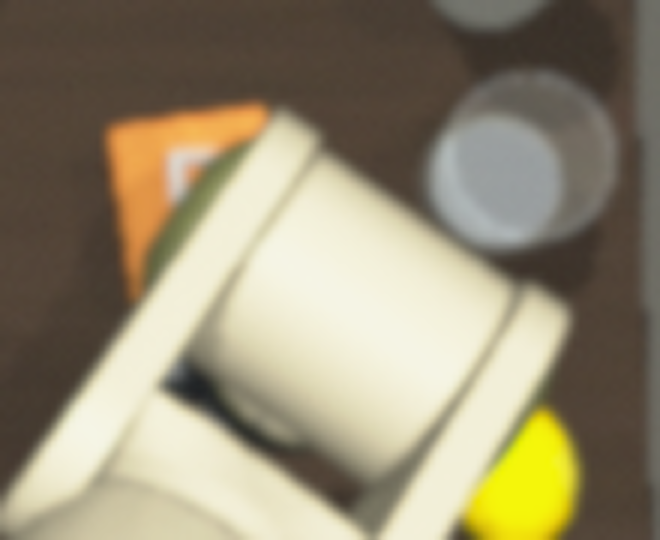

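Emit:
{"method": "step_arm", "body": {"motion": [0, 0, 0, 0, 0, -0.004, 0, 0, 0, 0, 0, 0, -0.004, 0, 0, 0, 0, 0, 0, -0.004, 0, 0, 0, 0, 0, 0, -0.004, 0, 0, 0, 0, 0, 0, -0.004, 0, 0, 0, 0, 0, 0, -0.003, 0, 0, 0, 0, 0, 0, 0, 0, 0, 0, 0, 0, 0, 0, 0]}}

```text
time: 9.22
ee_pos: [0.4821, -0.1983, 0.1744]
tool_rot: [180.0, -0.0, -177.0]
contact_force: [-0.1, 0.3, 0.3]
gripper_width: 0.0129
```

```bash
python3 - <<'E'
from h import *
go([.4479,-.2007,.1516],183)
a=viewer.grab_frame('scene'); cv2.imwrite('pics/s9c.png',cv2.resize(a[170:250,270:360],None,fx=8,fy=7,interpolation=cv2.INTER_CUBIC))
for k,v in hookpts().items():
    u=np.array(proj('scene',v)); print(k,v.round(4),u.round(1),'crop',((u-[270,170])*[8,7]).round())
E
```

```text
t 9.225 pos [ 0.4821 -0.1983  0.1744] rpy [ 1.7999e+02 -1.0000e-02 -1.7700e+02] F [-0.1  0.3  0.3] w 0.0129
 turn [ 0.01 -0.01 -0.  ] shift [ 0.0343 -0.0006  0.0228]
o [ 0.4828 -0.1982  0.1428] [331.2 182.8] crop [490.  89.]
tip [ 0.4987 -0.1974  0.0728] [324.9 203.3] crop [439. 233.]
tipc [ 0.4987 -0.1974  0.0698] [324.9 204.1] crop [439. 238.]
low [ 0.4828 -0.1982  0.0478] [330.9 207.8] crop [487. 265.]
elb [ 0.4668 -0.199   0.0818] [337.1 197.3] crop [537. 191.]
stem [ 0.4988 -0.1974  0.1118] [324.9 193.1] crop [439. 162.]
stem0 [ 0.4988 -0.1974  0.1298] [324.8 188.2] crop [439. 127.]
```

View pics/s9c.png

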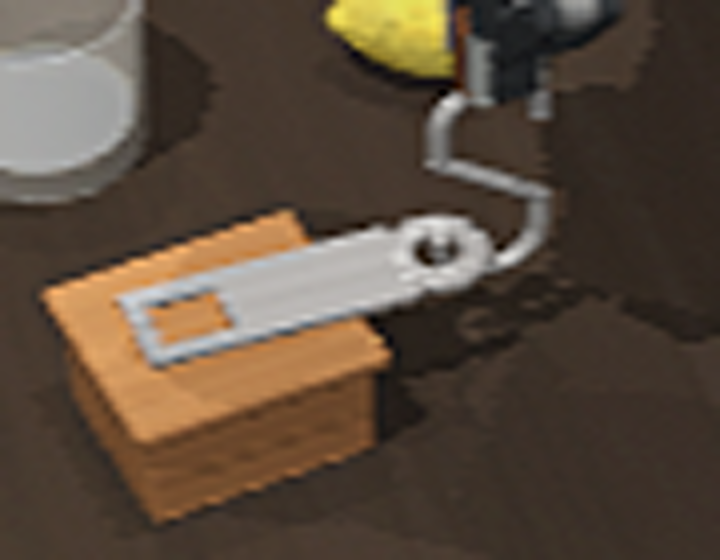

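Emit:
{"method": "step_arm", "body": {"motion": [0, 0, 0, 0, 0, -0.005, 0, 0, 0, 0, -0.002, 0, -0.003, 0, 0, 0, 0, -0.003, 0, -0.004, 0, 0, 0, 0, -0.003, 0, -0.004, 0, 0, 0, 0, -0.002, 0, -0.006, 0, 0, 0, 0, -0.002, 0, -0.006, 0, 0, 0, 0, 0, 0, 0, 0, 0, 0, 0, 0, 0, 0, 0]}}

```text
time: 10.28
ee_pos: [0.4941, -0.1976, 0.2025]
tool_rot: [180.0, 0.0, -177.0]
contact_force: [-0.4, -0.5, -1.0]
gripper_width: 0.0129
```

```bash
python3 - <<'E'
from h import *
go([.4479,-.2007,.1516],183)
a=viewer.grab_frame('scene'); cv2.imwrite('pics/s10c.png',cv2.resize(a[170:250,270:360],None,fx=8,fy=7,interpolation=cv2.INTER_CUBIC))
for k,v in hookpts().items():
    u=np.array(proj('scene',v)); print(k,v.round(4),u.round(1),'crop',((u-[270,170])*[8,7]).round())
E
```

```text
t 10.275 pos [ 0.4941 -0.1976  0.2025] rpy [ 180.    0. -177.] F [-0.4 -0.5 -1. ] w 0.0129
 turn [ 0.  0. -0.] shift [ 0.0463 -0.0006  0.0509]
o [ 0.4948 -0.1976  0.1708] [326.4 176.2] crop [452.  44.]
tip [ 0.5108 -0.1967  0.1008] [320.2 197.4] crop [401. 192.]
tipc [ 0.5108 -0.1967  0.0978] [320.2 198.2] crop [402. 197.]
low [ 0.4948 -0.1976  0.0758] [326.4 202.1] crop [451. 224.]
elb [ 0.4788 -0.1984  0.1098] [332.6 191.3] crop [501. 149.]
stem [ 0.5108 -0.1968  0.1398] [320.1 186.8] crop [401. 118.]
stem0 [ 0.5108 -0.1968  0.1578] [320.  181.8] crop [400.  83.]
```

View pics/s10c.png

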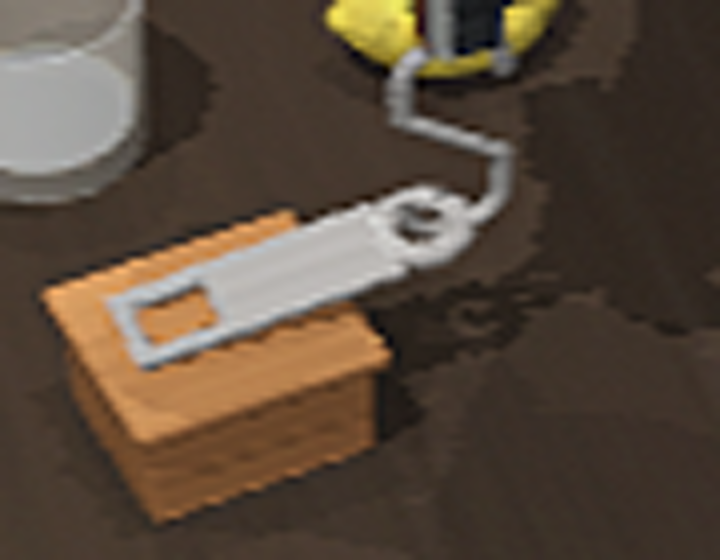

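Emit:
{"method": "step_arm", "body": {"motion": [0, 0, 0, -0.002, 0, -0.008, 0, 0, 0, 0, -0.002, 0, -0.008, 0, 0, 0, 0, -0.002, 0, -0.008, 0, 0, 0, 0, -0.002, 0, -0.008, 0, 0, 0, 0, -0.002, 0, -0.008, 0, 0, 0, 0, -0.002, 0, -0.007, 0, 0, 0, 0, 0, 0, 0, 0, 0, 0, 0, 0, 0, 0, 0]}}

```text
time: 11.32
ee_pos: [0.5059, -0.197, 0.2492]
tool_rot: [180.0, -0.0, -177.0]
contact_force: [-0.3, -0.0, -0.6]
gripper_width: 0.0136
```

```bash
python3 - <<'E'
from h import *
go([.4479,-.2007,.1516],183)
a=viewer.grab_frame('scene'); cv2.imwrite('pics/s11c.png',cv2.resize(a[140:250,270:360],None,fx=7,fy=5.4,interpolation=cv2.INTER_CUBIC))
E
```

```text
t 11.325 pos [ 0.5059 -0.197   0.2492] rpy [ 1.7998e+02 -4.0000e-02 -1.7700e+02] F [-0.3 -0.  -0.6] w 0.0136
 turn [ 0.02 -0.04 -0.  ] shift [ 0.0581 -0.0007  0.0976]
```

View pics/s11c.png

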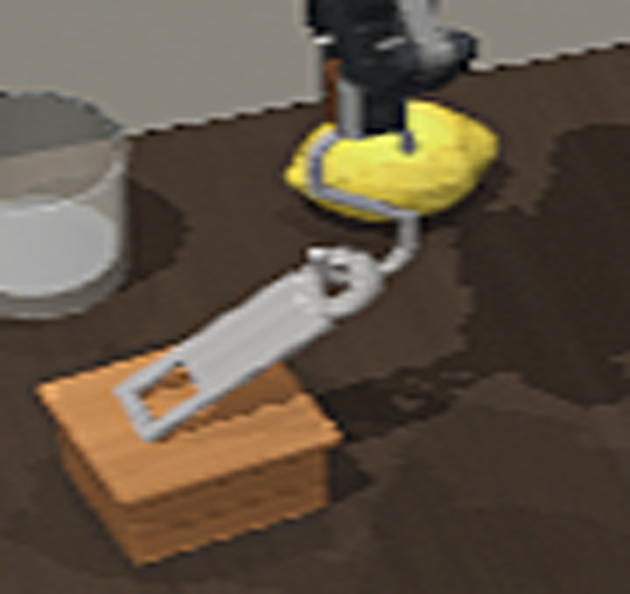

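Emit:
{"method": "step_arm", "body": {"motion": [0, 0, 0, -0.003, 0, -0.007, 0, 0, 0, 0, -0.003, 0, -0.007, 0, 0, 0, 0, -0.003, 0, -0.007, 0, 0, 0, 0, -0.003, 0, -0.007, 0, 0, 0, 0, -0.003, 0, -0.006, 0, 0, 0, 0, -0.003, 0, -0.005, 0, 0, 0, 0, -0.003, 0, -0.004, 0, 0, 0, 0, -0.003, 0, -0.004, 0, 0, 0, 0, -0.003, 0, -0.004, 0, 0, 0, 0, 0, 0, 0, 0]}}

```text
time: 12.62
ee_pos: [0.5333, -0.1957, 0.3008]
tool_rot: [-180.0, 0.0, -177.0]
contact_force: [0.9, -0.4, -2.5]
gripper_width: 0.0129
```

```bash
python3 - <<'E'
from h import *
go([.4479,-.2007,.1516],183)
a=viewer.grab_frame('scene'); cv2.imwrite('pics/s12c.png',cv2.resize(a[140:250,270:360],None,fx=7,fy=5.4,interpolation=cv2.INTER_CUBIC))
E
```

```text
t 12.625 pos [ 0.5333 -0.1957  0.3008] rpy [-1.7998e+02  3.0000e-02 -1.7700e+02] F [ 0.9 -0.4 -2.5] w 0.0129
 turn [-0.02  0.03  0.  ] shift [ 0.0856 -0.0005  0.1492]
```

View pics/s12c.png

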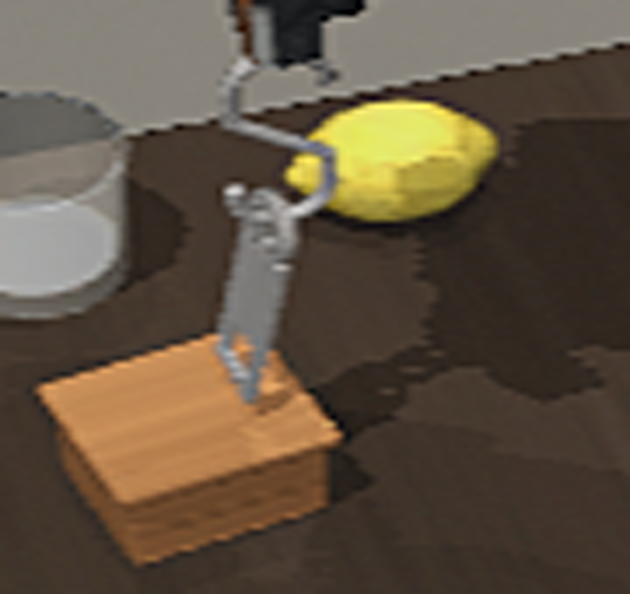

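Emit:
{"method": "step_arm", "body": {"motion": [0, 0, 0, 0, 0, -0.003, 0, 0, 0, 0, 0, 0, -0.004, 0, 0, 0, 0, 0, 0, -0.004, 0, 0, 0, 0, 0, 0, -0.005, 0, 0, 0, 0, 0, 0, -0.006, 0, 0, 0, 0, 0, 0, -0.008, 0, 0, 0, 0, 0, 0, -0.01, 0, 0, 0, 0, 0, 0, -0.01, 0, 0, 0, 0, 0, 0, -0.008, 0, 0, 0, 0, 0, 0, -0.004, 0, 0, 0, 0, 0, 0, 0, 0, 0, 0, 0, 0, 0, 0, 0]}}

```text
time: 14.18
ee_pos: [0.533, -0.1956, 0.3622]
tool_rot: [180.0, -0.0, -177.0]
contact_force: [0.2, 0.2, -2.6]
gripper_width: 0.0135
```

```bash
python3 - <<'E'
from h import *
go([.63,0,.363],174.2)
a=viewer.grab_frame('scene'); cv2.imwrite('pics/s13c.png',cv2.resize(a[120:250,260:370],None,fx=6,fy=4.6,interpolation=cv2.INTER_CUBIC))
E
```

```text
t 14.175 pos [ 0.533  -0.1956  0.3622] rpy [ 1.7998e+02 -3.0000e-02 -1.7700e+02] F [ 0.2  0.2 -2.6] w 0.0135
 turn [ 0.02 -0.04  8.8 ] shift [-0.0767  0.2044 -0.0008]
```

View pics/s13c.png

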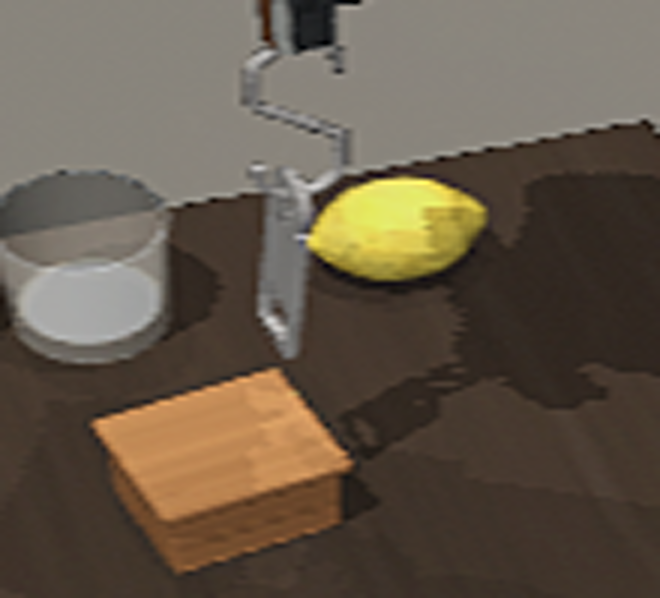

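Emit:
{"method": "step_arm", "body": {"motion": [0, 0, 2.2, 0, 0, 0, 0, 0, 0, 2.2, 0, 0, 0, 0, 0, 0, 2.2, 0, 0, 0, 0, 0, 0, 2.2, 0, 0, 0, 0, 0, 0, 0, -0.002, 0.005, 0, 0, 0, 0, 0, -0.004, 0.011, 0, 0, 0, 0, 0, -0.006, 0.016, 0, 0, 0, 0, 0, -0.007, 0.018, 0, 0, 0, 0, 0, -0.007, 0.018, 0, 0, 0, 0, 0, -0.007, 0.018, 0, 0, 0, 0, 0, -0.007, 0.018, 0, 0, 0, 0, 0, -0.007, 0.018, 0, 0]}}

```text
time: 15.72
ee_pos: [0.5928, -0.0778, 0.3625]
tool_rot: [180.0, -0.0, 174.2]
contact_force: [-0.2, -0.0, -1.2]
gripper_width: 0.0132
```

Emit:
{"method": "step_arm", "body": {"motion": [0, 0, 0, -0.007, 0.018, 0, 0, 0, 0, 0, -0.007, 0.018, 0, 0, 0, 0, 0, -0.007, 0.018, 0, 0, 0, 0, 0, -0.006, 0.018, 0, 0, 0, 0, 0, -0.004, 0.018, 0, 0, 0, 0, 0, -0.002, 0.018, 0, 0, 0, 0, 0, 0, 0.018, 0, 0, 0, 0, 0, 0, 0.018, 0, 0, 0, 0, 0, 0, 0.014, 0, 0, 0, 0, 0, 0, 0.009, 0, 0, 0, 0, 0, 0, 0.004, 0, 0, 0, 0, 0, 0, 0, 0, 0]}}

```text
time: 17.23
ee_pos: [0.6423, 0.0877, 0.3625]
tool_rot: [-180.0, -0.0, 174.2]
contact_force: [0.2, 0.6, -2.3]
gripper_width: 0.013
```

```bash
python3 - <<'E'
from h import *
go([.6272,.1752,.36],174.2)
a=viewer.grab_frame('scene'); cv2.imwrite('pics/s14.png',a)
E
```

```text
t 17.225 pos [0.6423 0.0877 0.3625] rpy [-179.99   -0.    174.19] F [ 0.2  0.6 -2.3] w 0.013
 turn [-0.01 -0.   -0.01] shift [0.0239 0.0855 0.0025]
```

View pics/s14.png

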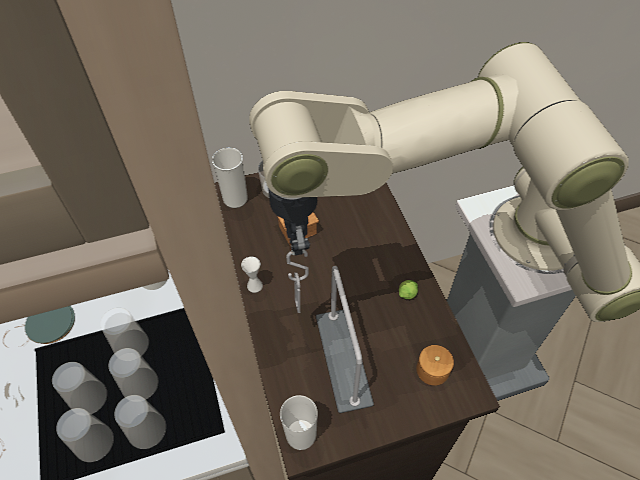

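Emit:
{"method": "step_arm", "body": {"motion": [0, 0, 0, 0.001, 0.004, 0, 0, 0, 0, 0, 0.002, 0.009, 0, 0, 0, 0, 0, 0.003, 0.013, 0, 0, 0, 0, 0, 0.004, 0.015, 0, 0, 0, 0, 0, 0.004, 0.015, 0, 0, 0, 0, 0, 0.004, 0.013, 0, 0, 0, 0, 0, 0.003, 0.009, 0, 0, 0, 0, 0, 0.002, 0.005, 0, 0, 0, 0, 0, 0.001, 0.003, 0, 0, 0, 0, 0, 0, 0, 0, 0, 0, 0, 0, 0, 0, 0, 0]}}

```text
time: 18.65
ee_pos: [0.6272, 0.1754, 0.3625]
tool_rot: [-180.0, 0.0, 174.2]
contact_force: [0.2, 0.1, -1.9]
gripper_width: 0.0133
```

Emit:
{"method": "step_arm", "body": {"motion": [0, 0, 0, 0, 0, 0.005, 0, 0, 0, 0, 0, 0, 0.009, 0, 0, 0, 0, 0, 0, 0.012, 0, 0, 0, 0, 0, 0, 0.012, 0, 0, 0, 0, 0, 0, 0.012, 0, 0, 0, 0, 0, 0, 0.012, 0, 0, 0, 0, 0, 0, 0.009, 0, 0, 0, 0, 0, 0, 0.005, 0, 0, 0, 0, 0, 0, 0, 0, 0, 0, 0, 0, 0, 0, 0]}}

```text
time: 19.9
ee_pos: [0.6273, 0.1758, 0.287]
tool_rot: [180.0, 0.0, 174.2]
contact_force: [0.4, -0.0, -1.7]
gripper_width: 0.0132
```

```bash
python3 - <<'E'
from h import *
go([.5762,.1804,.2861],174.2)
a=viewer.grab_frame('scene'); cv2.imwrite('pics/s15c.png',cv2.resize(a[230:380,280:400],None,fx=5,fy=4,interpolation=cv2.INTER_CUBIC))
for k,v in hookpts().items():
    u=np.array(proj('scene',v)); print(k,v.round(4),u.round(1),'crop',((u-[280,230])*[5,4]).round())
E
```

```text
t 19.9 pos [0.6273 0.1758 0.287 ] rpy [1.7999e+02 5.0000e-02 1.7420e+02] F [ 0.4 -0.  -1.7] w 0.0132
 turn [ 0.01  0.05 -0.  ] shift [ 0.0513 -0.0005  0.0009]
o [0.628  0.1757 0.2554] [320.3 311.1] crop [202. 324.]
tip [0.6439 0.1741 0.1854] [312.3 330.2] crop [161. 401.]
tipc [0.6439 0.1741 0.1824] [312.3 330.9] crop [161. 404.]
low [0.6281 0.1757 0.1604] [320.6 334.5] crop [203. 418.]
elb [0.6121 0.1773 0.1944] [328.8 324.9] crop [244. 380.]
stem [0.6439 0.1741 0.2244] [311.9 320.7] crop [159. 363.]
stem0 [0.6439 0.1741 0.2424] [311.7 316.1] crop [159. 344.]
```

View pics/s15c.png

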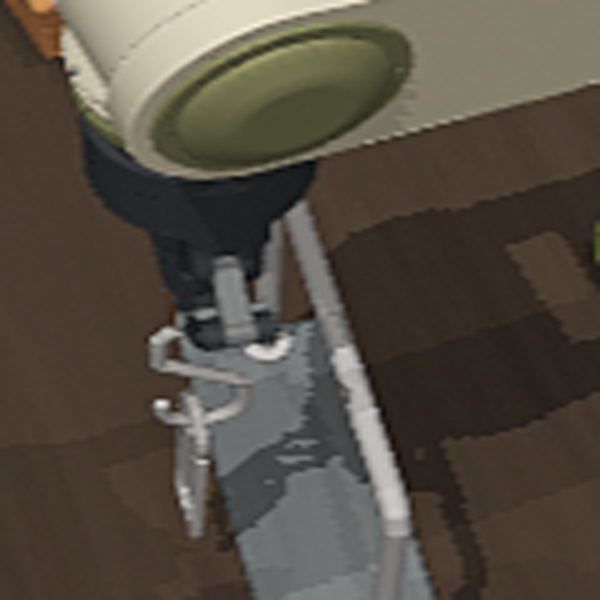

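Emit:
{"method": "step_arm", "body": {"motion": [0, 0, 0, 0.003, 0, 0.001, 0, 0, 0, 0, 0.005, 0, 0, 0, 0, 0, 0, 0.006, 0, 0, 0, 0, 0, 0, 0.006, 0, 0, 0, 0, 0, 0, 0.006, 0, 0, 0, 0, 0, 0, 0.006, 0, 0, 0, 0, 0, 0, 0.006, 0, 0, 0, 0, 0, 0, 0.005, 0, 0, 0, 0, 0, 0, 0.005, 0, 0, 0, 0, 0, 0, 0.003, 0, 0, 0, 0, 0, 0, 0, 0, 0, 0]}}

```text
time: 21.32
ee_pos: [0.5763, 0.181, 0.2856]
tool_rot: [180.0, 0.0, 174.2]
contact_force: [-0.3, -0.1, -1.8]
gripper_width: 0.0132
```

```bash
python3 - <<'E'
from h import *
go([.5762,.1804,.2616],174.2)
a=viewer.grab_frame('scene'); cv2.imwrite('pics/s16c.png',cv2.resize(a[230:380,280:400],None,fx=5,fy=4,interpolation=cv2.INTER_CUBIC))
E
```

```text
t 21.325 pos [0.5763 0.181  0.2856] rpy [1.800e+02 1.000e-02 1.742e+02] F [-0.3 -0.1 -1.8] w 0.0132
 turn [0.   0.01 0.  ] shift [ 0.     -0.0006  0.024 ]
```

View pics/s16c.png

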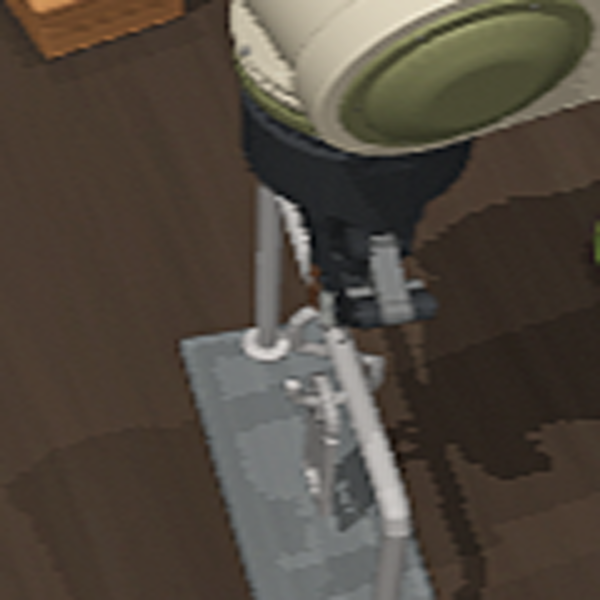

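Emit:
{"method": "step_arm", "body": {"motion": [0, 0, 0, 0, 0, 0.003, 0, 0, 0, 0, 0, 0, 0.004, 0, 0, 0, 0, 0, 0, 0.004, 0, 0, 0, 0, 0, 0, 0.004, 0, 0, 0, 0, 0, 0, 0.003, 0, 0, 0, 0, 0, 0, 0.003, 0, 0, 0, 0, 0, 0, 0.002, 0, 0, 0, 0, 0, 0, 0, 0, 0, 0, 0, 0, 0, 0, 0]}}

```text
time: 22.5
ee_pos: [0.5764, 0.1809, 0.2626]
tool_rot: [180.0, 0.0, 174.2]
contact_force: [0.3, 0.5, -2.1]
gripper_width: 0.0134
```

```bash
python3 - <<'E'
from h import *
go([.5762,.1804,.2616],174.2)
a=viewer.grab_frame('scene'); cv2.imwrite('pics/s17c.png',cv2.resize(a[230:380,280:400],None,fx=5,fy=4,interpolation=cv2.INTER_CUBIC))
E
```

```text
t 22.5 pos [0.5764 0.1809 0.2626] rpy [1.8000e+02 1.0000e-02 1.7419e+02] F [ 0.3  0.5 -2.1] w 0.0134
 turn [ 0.    0.01 -0.01] shift [ 0.0002 -0.0005  0.001 ]
```

View pics/s17c.png

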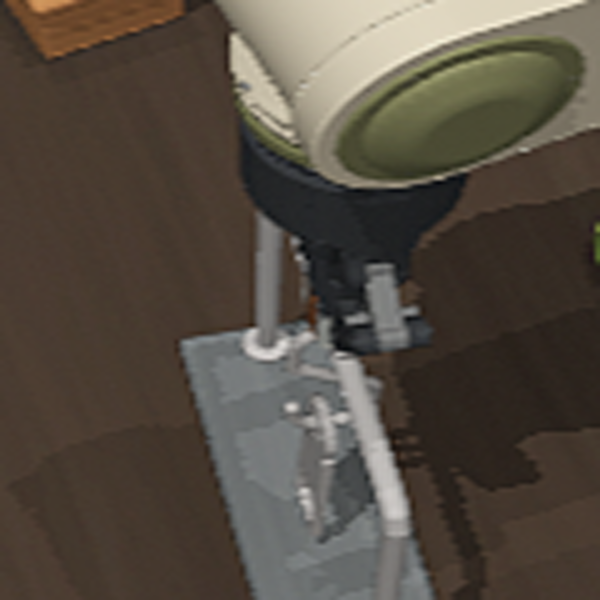

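Emit:
{"method": "step_arm", "body": {"motion": [0, 0, 0, 0, 0, 0.001, 0, 0, 0, 0, 0, 0, 0.0005, 0, 0, 0, 0, 0, 0, 0, 0, 0, 0, 0, 0, 0, 0, 0]}}

```text
time: 23.05
ee_pos: [0.5765, 0.1809, 0.2614]
tool_rot: [180.0, 0.0, 174.2]
contact_force: [-0.4, -0.5, 3.3]
gripper_width: 0.0133
```

Emit:
{"method": "step_arm", "body": {"motion": [0, 0, 0, 0, 0, 0, 0, 0, 0, 0, 0, 0, 0, 0, 0, 0, 0, 0, 0, 0, 0, 0, 0, 0, 0, 0, 0, 0, 0, 0, 0, 0, 0, 0, 0.2, 0, 0, 0, 0, 0, 0, 0.25, 0, 0, 0, 0, 0, 0, 0.35, 0, 0, 0, 0, 0, 0, 0.5, 0, 0, 0, 0, 0, 0, 0.7, 0, 0, 0, 0, 0, 0, 0.9, 0, 0, 0, 0, 0, 0, 0.9], "squeeze": 20}}

```text
time: 24.42
ee_pos: [0.5764, 0.1809, 0.261]
tool_rot: [180.0, 0.0, 174.2]
contact_force: [0.6, -0.3, -0.6]
gripper_width: 0.077
```

```bash
python3 - <<'E'
from h import *
go([.5762,.1804,.38],174.2)
a=viewer.grab_frame('scene'); cv2.imwrite('pics/s18c.png',cv2.resize(a[230:380,280:400],None,fx=5,fy=4,interpolation=cv2.INTER_CUBIC))
E
```

```text
t 24.425 pos [0.5764 0.1809 0.261 ] rpy [180.     0.   174.19] F [ 0.6 -0.3 -0.6] w 0.077
 turn [ 0.    0.   -0.01] shift [ 1.00e-04 -5.00e-04 -1.19e-01]
```

View pics/s18c.png

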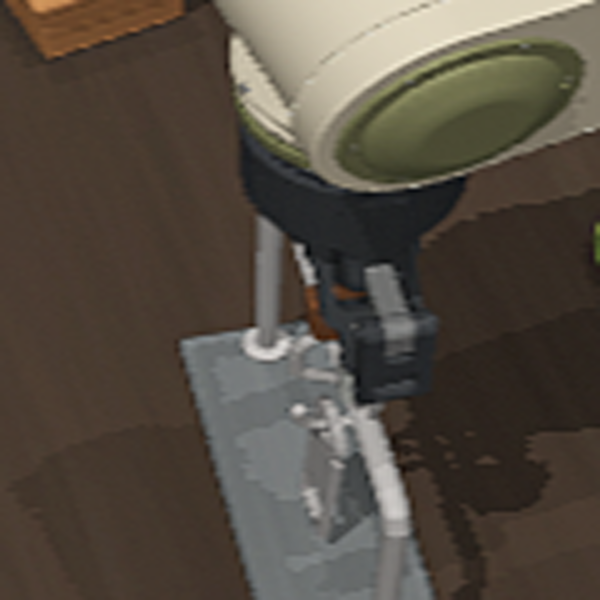

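Released; the hook hangs with the blade. I'll raise the tool straight up and then clear of it.

Emit:
{"method": "step_arm", "body": {"motion": [0, 0, 0, 0, 0, -0.008, 0.9, 0, 0, 0, 0, 0, -0.014, 0.9, 0, 0, 0, 0, 0, -0.02, 0.9, 0, 0, 0, 0, 0, -0.025, 0.9, 0, 0, 0, 0, 0, -0.025, 0.9, 0, 0, 0, 0, 0, -0.02, 0.9, 0, 0, 0, 0.03, 0, 0, 0.9, 0, 0, 0, 0.05, 0, 0, 0.9, 0, 0, 0, 0.05, 0, 0, 0.9, 0, 0, 0, 0.04, 0, 0, 0.9, 0, 0, 0, 0, 0, 0, 0.9, 0, 0, 0, 0, 0, 0, 0.9]}}

```text
time: 25.98
ee_pos: [0.4079, 0.1981, 0.3737]
tool_rot: [180.0, 0.1, 174.2]
contact_force: [1.1, 0.4, 0.1]
gripper_width: 0.0768
```

Emit:
{"method": "step_arm", "body": {"motion": [0, 0, 0, 0, 0, 0, 0.9, 0, 0, 0, 0, 0, 0, 0.9, 0, 0, 0, 0, 0, 0, 0.9, 0, 0, 0, 0, 0, 0, 0.9, 0, 0, 0, 0, 0, 0, 0.9, 0, 0, 0, 0, 0, 0, 0.9, 0, 0, 0, 0, 0, 0, 0.9, 0, 0, 0, 0, 0, 0, 0.9, 0, 0, 0, 0, 0, 0, 0.9, 0, 0, 0, 0, 0, 0, 0.9, 0, 0, 0, 0, 0, 0, 0.9, 0, 0, 0, 0, 0, 0, 0.9]}}

```text
time: 27.48
ee_pos: [0.4073, 0.1981, 0.373]
tool_rot: [-180.0, -0.0, 174.2]
contact_force: [-0.3, -0.4, -0.5]
gripper_width: 0.0767
```

```bash
python3 - <<'E'
from h import *
go([.5762,.1804,.38],174.2)
a=viewer.grab_frame('scene'); cv2.imwrite('pics/s19.png',a);cv2.imwrite('pics/s19c.png',cv2.resize(a[230:380,280:400],None,fx=5,fy=4,interpolation=cv2.INTER_CUBIC))
c=viewer.grab_frame('scene'); print('diff',np.abs(a.astype(int)-c)[230:380,280:400].max())
E
```

```text
t 27.475 pos [0.4073 0.1981 0.373 ] rpy [-180.    -0.   174.2] F [-0.3 -0.4 -0.5] w 0.0767
 turn [-0. -0. -0.] shift [-0.1699 -0.0005 -0.007 ]
diff 4
```

View pics/s19.png

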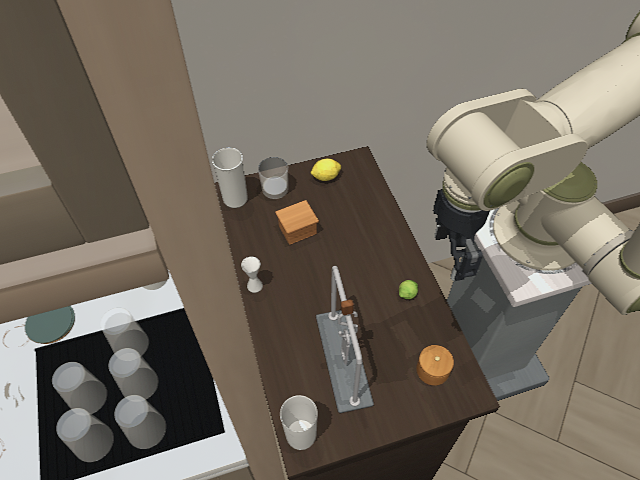

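View pics/s19c.png

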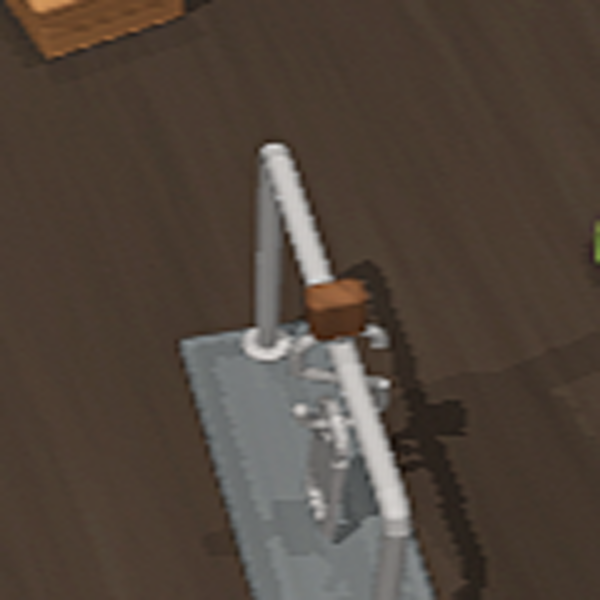

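Emit:
{"method": "step_arm", "body": {"motion": [0, 0, 0, 0, 0, 0, 0.9, 0, 0, 0, 0, 0, 0, 0.9, 0, 0, 0, 0, 0, 0, 0.9, 0, 0, 0, 0, 0, 0, 0.9, 0, 0, 0, 0, 0, 0, 0.9, 0, 0, 0, 0, 0, 0, 0.9, 0, 0, 0, 0, 0, 0, 0.9, 0, 0, 0, 0, 0, 0, 0.9, 0, 0, 0, 0, 0, 0, 0.9, 0, 0, 0, 0, 0, 0, 0.9]}}

```text
time: 28.82
ee_pos: [0.4073, 0.1981, 0.373]
tool_rot: [-180.0, 0.0, 174.2]
contact_force: [0.5, -0.0, 0.2]
gripper_width: 0.0766
```

```bash
python3 - <<'E'
from h import *
a=cv2.imread('pics/s19.png').astype(int)
c=viewer.grab_frame('scene'); print('diff',np.abs(a-c)[230:380,280:400].max())
b=viewer.grab_frame('top'); cv2.imwrite('pics/t19c.png',cv2.resize(b[180:260,180:300],None,fx=6,fy=6,interpolation=cv2.INTER_CUBIC))
from bench import close_job
if np.abs(a-c)[230:380,280:400].max()<25: print(close_job())
E
```

```text
diff 5
the job is handed in; nothing more can be done
None
```

View pics/t19c.png

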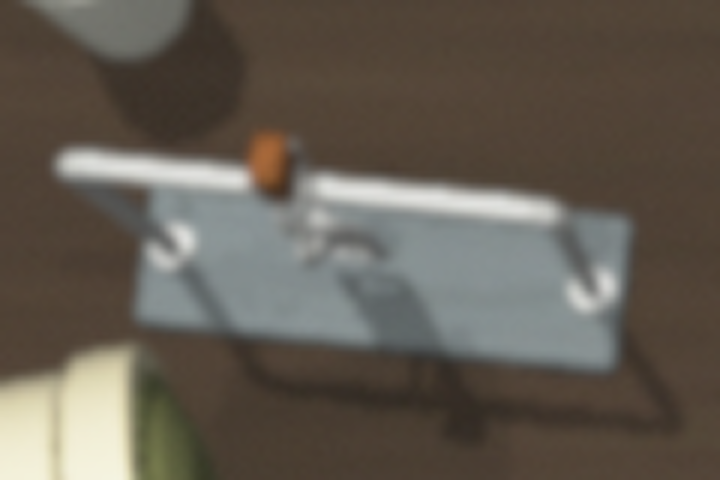

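I took the S-hook off the rail by its grip and brought its tip up through the blade's hole. I then lifted the blade off the lid until it hung in the lower bend and hung the hook back on the bar. The arm let go and backed clear, and the job was handed in at about 29 s of the 72 s allowed.

**Final pictures:** The hook sits on the bar at y ≈ 0.18 m, between the posts, with the blade hanging straight down from its lower bend. In the scene view, the lime, salt cellar, jigger and tumbler look to be where they started; I judged that by eye and did not measure it.

**At rest:** Two scene pictures about 1.3 s apart differed by at most 5 grey levels around the hook and blade, so both were still. The contact force was near zero with the gripper clear.

**Disagreements:**
- The two cameras put the rail and the hole 1–2 mm apart.
- The hook tip appeared about 1 pixel lower in the scene picture than I had computed.

Neither caused any trouble.

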